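# Shut and pin the bowl cupboard

### The arm

A 6-joint arm with a two-finger parallel gripper is mounted at the origin on the work surface. World frame = base frame: x ahead of the robot, y to its left, z up, the work surface at z = 0. Lengths are in m, angles in rad, forces in N, time in s.
With the tool pointing down it reaches from about 0.325 to 0.85 m from the base axis. Payload 4.4 kg.
Tool frame: the origin (TCP) lies midway between the tips of the shut fingers; the grasp point (between the pads) lies 19 mm behind it; x points along the fingers, z is the direction in which the jaws open and shut, and the axes are right-handed (so a half turn about x gives the same grasp; the last joint's range is limited). The gripper opens to 94 mm and grips with 3 to 60 N. Pads are 16 mm wide; open, the fingers measure 119 mm over their backs; the gripper's body (75 mm by 177 mm) begins 78 mm behind the grasp point.
Start: joints at [-1.284, 0.207, 1.542, -0, 1.393, -0.15], TCP at [0.243, -0.521, 0.205] pointing down, gripper open.
Joint ranges: [-2.73, 2.73], [-0.86, 2.22], [0.23, 2.46], [-1.11, 4.25], [0.08, 2.63], [-2.82, 2.82]. Speed limits (rad/s): [2.79, 2.79, 3.14, 3.14, 3.14, 3.14].

### API

Orientations are given as a unit quaternion [x, y, z, w].
In Python, from cell import manip gives the robot as it stands.
- The arm moves only by the tool arm_command, never from a script. Its argument "targets" is a list that holds one entry, the list of rows, each a list of 7 numbers: the shift along the tool's x, y, z in m, then the turn, a rotation vector about the tool's x, y, z in rad, then the opening in per cent of the stroke, from 0 (shut) to 100 (fully open). A call has 1 to 12 rows; each row shifts and turns the commanded pose from where the row before left it, along the tool's axes as they then stand; what a row does not reach is not made up. A row lasts 1/8 s, in which the tool goes at most 62.5 mm and 10.7 degrees, less where a joint would pass 70% of its speed; a pose out of reach is approached as far as the arm can. A call is refused whole if a number of a shift passes 0.0625 or a number of a turn 0.188, either way. A call with a gripper value outside its range is refused whole. The fingers move at their own pace and stop on an object; "squeeze" is the grip in N (left out, the last holds). Time passes only in rows, so rows that do not move let the fingers close. It gives the time, the measured TCP pose, the force and the opening at its end, in the units of the state.
- manip.read_state(): the state, without advancing time (a new reading comes with each control period).
- manip.camera(name): name is "scene" or "top" or "wrist"; returns a dict with "color" (480x640x3 uint8, red, green, blue), "fx", "fy", "cx", "cy" (pixels), "k1" (the pictures are not rectified: a ray, as slopes to the right and down, at radius r is drawn at 1 + k1 r^2 times it, then the intrinsics apply), "view" (4x4, takes a point from world to camera coordinates). Camera axes: x right, y down, z forward; pixel columns grow to the right and rows downward; lengths in m; the calibration is good to about 2 mm. A picture is of the moment at which its call begins. There is no depth.
- manip.finish_job(): hands the job in, once; it reports no verdict.
The state is a dict: "time": time; "q": joint angles; "joint_velocities": joint speeds; "joint_efforts": joint torques, N m; "eef_pos": TCP position; "ee_rot": TCP orientation; "contact_force": force on the tool from outside, world axes, zero at the start; "ft_torque": the same for the moment, N m; "width": finger opening in m.
Only numpy, scipy, OpenCV 4.12 (cv2) and the standard library are available. Lean on these libraries where they do the work, as an engineer would, in place of code of your own. Each camera call takes 0.05 s, during which the arm holds its last target.

### The job

Swing the little cypress cupboard's door fully shut. Then take the wooden locking pin from its rest and thread it straight down through the three metal eyes, top, door, bottom, until its head sits flush on the top eye, and let go; lower it, do not drop it, and leave the other things where they stand.

Things in the scene. Friction and masses are not known exactly. Their poses are not given: they have to be found in the camera images.
- door (a joint): angle of the swing door: 0 fully shut (hard stop), grows as it opens, to 1.6. Starts half open, stays where it is left (light friction, under 1 N at the free edge moves it). Panel 156 mm wide, 12 mm thick, from 10 to 168 mm above the table; a round knob stands about 40 mm out of its front, 135 mm from the hinge and 58 mm above the table
- door_hinge_axis (a point): point on the door's vertical hinge axis, at panel mid-thickness, 80 mm above the table, with axes turning with the door: +y along the panel from hinge to free edge, -x straight out of its front face (6 mm from the axis). Shutting turns it clockwise seen from above. The upper front from 10 to 105 mm along the panel is bare and may be pushed
- cupboard: fixed pale wooden box 200 mm wide, 160 mm deep, 180 mm tall, two celadon bowls inside; origin under its centre, -x out of its front, y along the front. It stands left, front facing roughly to the robot's right, hinge at the far end, eyes at the end nearer the robot
- eye_top (a point): centre of the top face of the upper eye, fixed on the cupboard, 172 mm above the table; axes as the cupboard's. The three eyes are flat steel lugs 36 x 36 x 12 mm with a chamfered vertical through hole 19 mm wide. Their axis lies 32 mm before the cupboard's open face; its roof edge is 22 mm behind the axis and 8 mm higher than this eye
- eye_door (a point): centre of the top face of the middle eye, on a short strap beyond the door's free edge (178 mm along the panel from the hinge axis, 26 mm in front of it), 132 mm above the table; same lug and hole. Exactly in line between the others when the door is fully shut
- eye_bottom (a point): centre of the top face of the lower eye, fixed on the cupboard 92 mm above the table, straight below the upper eye; same lug and hole
- pin_head (a point): centre of the head of the dark wooden pin (90 g, 155 mm long, upright): square head 30 x 30 mm, 45 mm tall, x and y square to its sides, z up. Below it a round shank 14 mm thick, 110 mm long, the last 14 mm tapering to a 6 mm tip. Head's underside (shoulder) 22.5 mm below this point, tip 132.5 mm below
- rest: the pin's rest: fixed wooden stand 80 mm square, origin under its centre; its top plate is 125 mm above the table and the pin hangs upright in its middle by the shoulder, head wholly above the plate. Lift the pin at least 115 mm to draw it out. Stands in a row with caddy and whisk, order varies
- pin_tip (a point): the pin's lower end (centre of the tip), on its axis
- pin_shoulder (a point): the centre of the underside of the pin's head, on its axis
- caddy: bystander: closed steel tea caddy, 66 mm across, 75 mm tall; origin under its centre
- whisk: bystander: bamboo whisk on a white porcelain shaper, 64 mm across, 130 mm tall; origin under its centre
- scoop: bystander: wooden scoop lying flat, 180 mm long; origin under its middle
- bowl_low: bystander: celadon bowl 110 mm across, 55 mm tall on the cupboard's floor; origin under its centre
- bowl_high: bystander: celadon bowl 104 mm across, 55 mm tall on the cupboard's shelf; origin under its centre
- pin: the pin as a whole; origin at its tip, z up along its axis
Mind the look-alikes: they are no part of the job. Of the things like the pin, leave any that is orange, purple or white; of the rest the smaller one is meant.

How it is judged:
On the way, in this order (a step that is already met when the one before it is completed fails the run):
1. the door is shut while the pin is still out of the eyes (value of joint door below 0.05 rad and horizontal distance between pin_tip and eye_top above 0.05 m), for 0.2 s.
2. the pin's tip has passed the top eye (z of pin_tip in the frame of eye_top below -0.012 m and horizontal distance between pin_tip and eye_top below 0.01 m), for 0.05 s.
3. the pin's tip has passed the door's eye (z of pin_tip in the frame of eye_door below -0.012 m and horizontal distance between pin_tip and eye_door below 0.01 m and horizontal distance between pin_tip and eye_top below 0.01 m), for 0.05 s.
At the end, for the whole second after the job is handed in: The door is shut (joint below 0.045 rad); the pin is through all three eyes, upright within 0.07 rad, its shoulder within 4 mm of the top eye's face and within 6 mm of its centre, its tip within 10 mm of the eyes' axis; released and at rest (value of joint door below 0.045 rad and z of pin_shoulder in the frame of eye_top between -0.004 and 0.004 m and horizontal distance between pin_shoulder and eye_top below 0.006 m and horizontal distance between pin_tip and eye_bottom below 0.01 m and horizontal distance between pin_tip and eye_door below 0.01 m and angle between pin_head's own z axis and vertical below 0.07 rad and linear speed of pin below 0.02 m/s); the robot touches nothing.
It fails at once if a bystander is shifted by more than 30 mm (distance of any of caddy, whisk, scoop, bowl_low, bowl_high from where it was at the start of the episode above 0.03 m).
It fails at once if the pin falls freely (faster than 0.6 m/s out of the fingers) (linear speed of pin above 0.6 m/s and contact force between pin and the fingers below 0.02 N).
It also fails if it takes over 72 s, if anything falls off the work surface, if the arm or the gripper's body presses on something with over 40 N, if the wrist force passes 120 N, or if a joint passes its speed limit or range.

## Working session

There is one attempt and no reset: what is moved stays moved. The work goes in short steps, Python scripts to look and compute and a tool call to move; the robot and the scene stay as the last step left them, time stands still between calls to the robot, and variables do not carry over. Pictures are saved under pics/ and viewed, and the job is handed in when it is done.

Besides the shell and the picture viewer there is one more tool, called after "Request:" as name(argument=value, ...) on one line, values as JSON. arm_command: Moves the arm, as the interface text tells. Its arguments: {"type":"object","properties":{"targets":{"type":"array","items":{"type":"array","items":{"type":"array","items":{"type":"number"}}}},"squeeze":{"type":"number"}},"required":["targets"]}

```bash
ls; mkdir -p pics
python3 - <<'E'
from cell import manip
import cv2
s=manip.read_state(); print(s)
for n in ["scene","top","wrist"]:
    c=manip.camera(n); cv2.imwrite(f"pics/a_{n}.png",c["color"][:,:,::-1]); print(n,c["fx"],c["cx"],c["cy"],c["k1"],c["view"].round(3).tolist() if hasattr(c["view"],"round") else c["view"])
E
```

```text
pics
{'time': 0.0, 'q': array([-1.28448901e+00,  2.07393296e-01,  1.54297490e+00, -7.79140581e-06,
        1.39349516e+00, -1.50553619e-01]), 'joint_velocities': array([-1.61098315e-03, -2.09784650e-05,  5.56414110e-04, -2.10313542e-03,
       -6.88098341e-04, -1.20219962e-03]), 'joint_efforts': array([ 8.85843401e-04, -3.70882988e+01, -2.81416512e+01,  6.98662712e-02,
        3.60335608e-02, -1.77446186e-04]), 'eef_pos': array([ 0.2430059 , -0.52022101,  0.20429606]), 'ee_rot': array([ 0.38029572,  0.59707474, -0.37924408,  0.59586143]), 'contact_force': array([0.96452242, 0.0051294 , 0.58838286]), 'ft_torque': array([ 0.01671872, -0.01261188,  0.06628228]), 'width': 0.09419156827838636}
scene 591.5469709263588 318.1558314580736 238.30020090017968 0.06054208628701493 [[0.57, 0.822, -0.008, -0.327], [0.625, -0.439, -0.645, -0.277], [-0.534, 0.363, -0.764, 1.606], [0.0, 0.0, 0.0, 1.0]]
top 469.6172362247499 323.8853395713065 240.94045031022426 -0.1133673640197913 [[-0.012, -1.0, -0.019, 0.005], [-0.99, 0.014, -0.139, 0.6], [0.139, 0.017, -0.99, 1.058], [0.0, 0.0, 0.0, 1.0]]
wrist 396.7267610201992 321.6767578708438 231.41977131832778 0.019440869511540195 [[0.423, -0.906, -0.003, -0.573], [-0.873, -0.408, 0.268, -0.027], [-0.244, -0.11, -0.964, 0.392], [0.0, 0.0, 0.0, 1.0]]
```

View pics/a_scene.png

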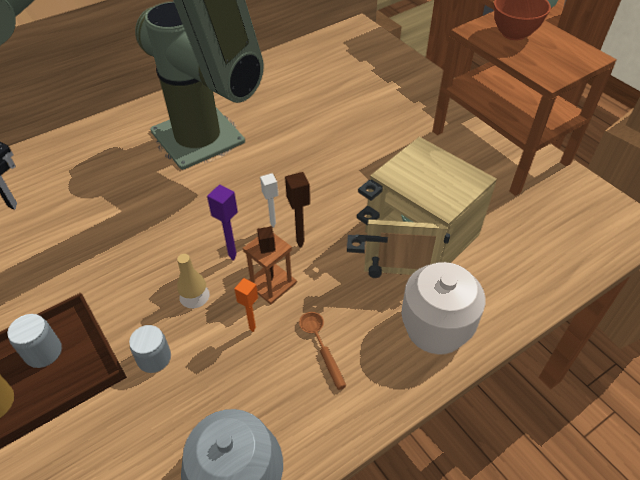

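View pics/a_top.png

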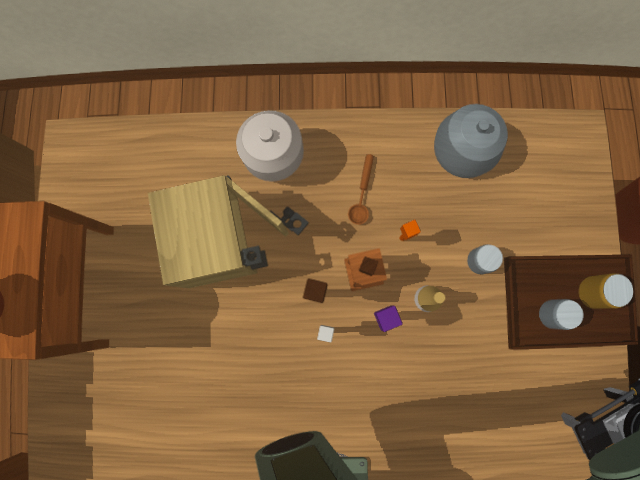

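View pics/a_wrist.png

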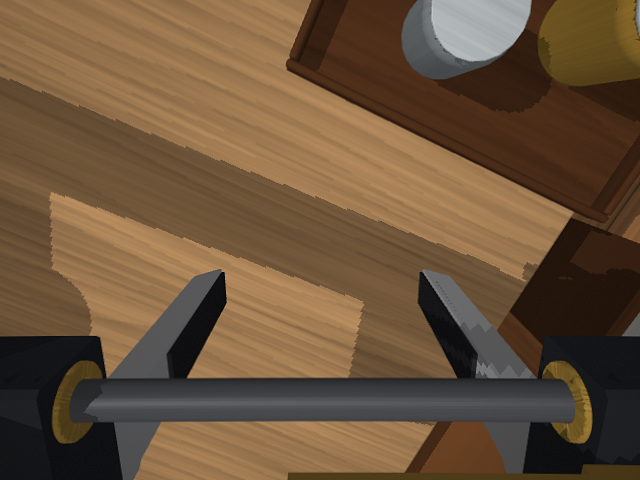

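The top view shows the cupboard at the left, its roof spanning (150–245, 178–285), the top eye at about (254,257) and the half-open door running from (230,180) to (293,220). The rest is at (366,268) with the dark pin's head in it. The bigger dark look-alike is at (315,290). Next I'll zoom in on the relevant parts.

```bash
cat > h.py <<'E'
import numpy as np, cv2
from cell import manip
def cam(n):
    c=manip.camera(n); c["view"]=np.array(c["view"]); return c
def ray(c,u,v):
    xd=np.array([(u-c["cx"])/c["fx"],(v-c["cy"])/c["fy"]]); s=xd.copy()
    for _ in range(30): s=xd/(1+c["k1"]*(s@s))
    R=c["view"][:3,:3]; t=c["view"][:3,3]
    return -R.T@t, R.T@np.array([s[0],s[1],1.])
def onz(c,u,v,z):
    o,d=ray(c,u,v); return o+d*(z-o[2])/d[2]
def proj(c,p):
    q=c["view"][:3,:3]@np.array(p,float)+c["view"][:3,3]; s=q[:2]/q[2]; s=s*(1+c["k1"]*(s@s))
    return np.array([c["fx"]*s[0]+c["cx"],c["fy"]*s[1]+c["cy"]])
def tri(obs):
    A=np.zeros((3,3));b=np.zeros(3)
    for c,u,v in obs:
        o,d=ray(c,u,v);d/=np.linalg.norm(d);P=np.eye(3)-np.outer(d,d);A+=P;b+=P@o
    p=np.linalg.solve(A,b)
    return p,[ (proj(c,p)-[u,v]).round(1).tolist() for c,u,v in obs]
def crop(c,x0,y0,x1,y1,f,name):
    im=c["color"][y0:y1,x0:x1,::-1]
    cv2.imwrite(name,cv2.resize(im,None,fx=f,fy=f,interpolation=cv2.INTER_CUBIC))
E
python3 - <<'E'
from h import *
c=cam("top"); crop(c,140,165,300,290,5,"pics/b_top1.png"); crop(c,300,210,460,330,5,"pics/b_top2.png")
c=cam("scene"); crop(c,340,140,500,290,5,"pics/b_sc1.png"); crop(c,200,165,340,305,4,"pics/b_sc2.png")
E
```

```text
(no output)
```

View pics/b_top1.png

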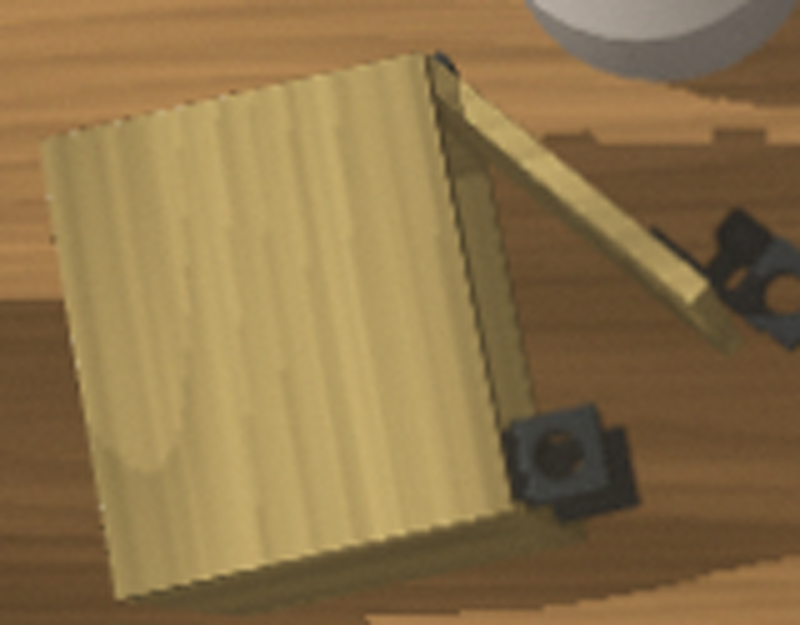

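View pics/b_top2.png

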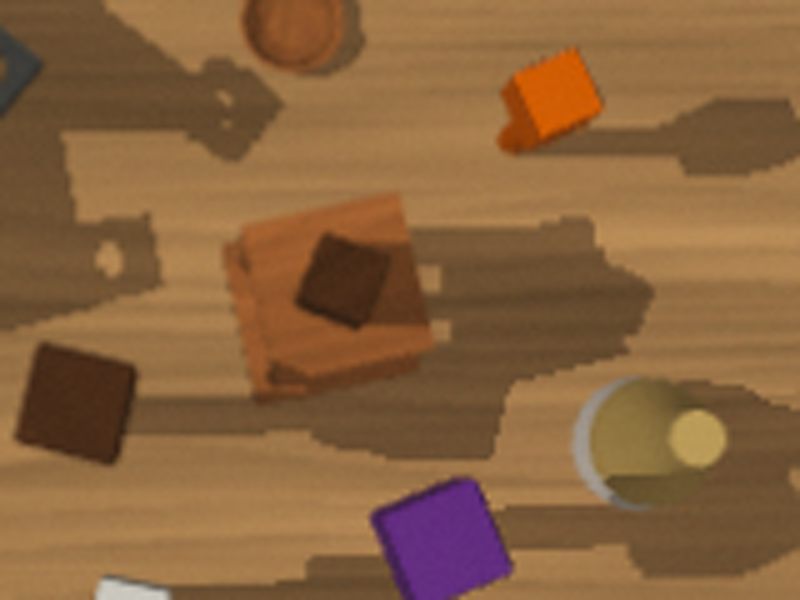

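View pics/b_sc1.png

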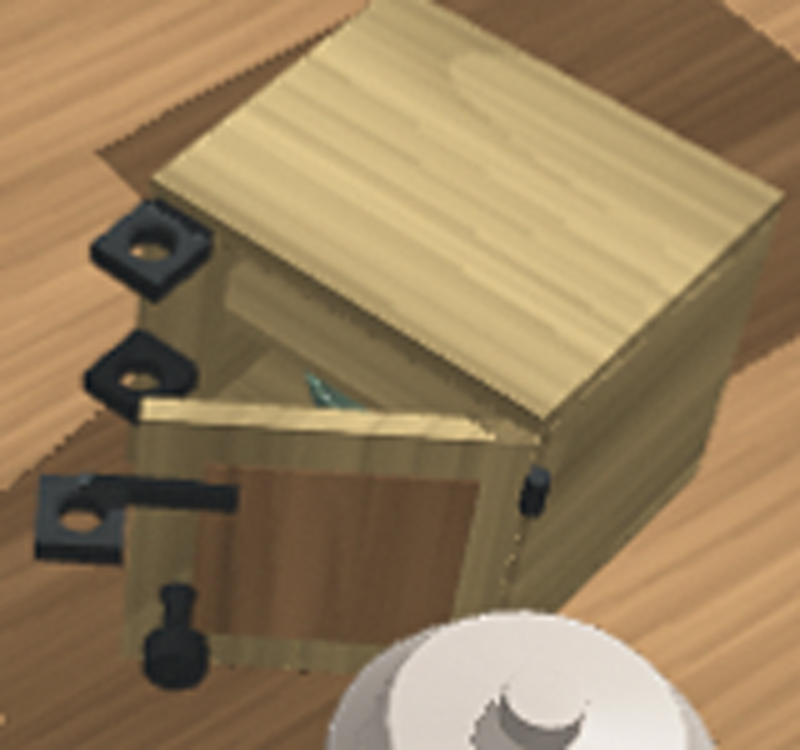

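View pics/b_sc2.png

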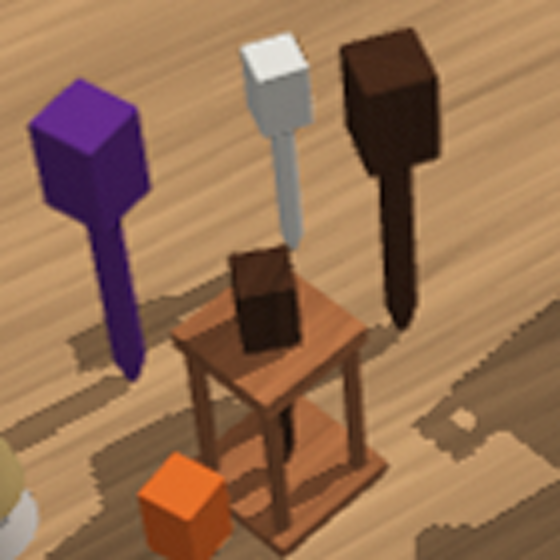

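Run:
```python
from h import *
t=cam("top"); s=cam("scene")
T=lambda x,y,x0,y0,f:(x/f+x0-.4,y/f+y0-.4)
e=T(558,453,140,165,5); print("eye top onz",onz(t,*e,.172).round(4), onz(s,*T(155,243,340,140,5),.172).round(4), tri([(t,*e),(s,*T(155,243,340,140,5))]))
print("roof");R=[]
for p in [(427,57),(513,510),(118,598),(42,137)]:
    q=onz(t,*T(*p,140,165,5),.18);R.append(q);print(q.round(4))
R=np.array(R);
for i in range(4):
    d=R[(i+1)%4]-R[i];print(np.linalg.norm(d).round(4),np.degrees(np.arctan2(d[1],d[0])).round(2))
print("roof scene")
for p in [(545,418),(152,180),(783,195)]: print(onz(s,*T(*p,340,140,5),.18).round(4))
print("pin head top")
H=[]
for p in [(330,233),(390,250),(358,328),(297,303)]:
    q=onz(t,*T(*p,300,210,5),.17);H.append(q);print(q.round(4))
H=np.array(H);print(H.mean(0))
print("scene head")
G=[]
for p in [(229,256),(286,247),(299,288),(239,299)]:
    q=onz(s,*T(*p,200,165,4),.17);G.append(q);print(q.round(4))
print(np.mean(G,0))
print("rest plate"); 
for p in [(240,228),(400,195),(435,345),(262,385)]: print(onz(t,*T(*p,300,210,5),.125).round(4))
print("door eye scene",onz(s,*T(80,517,340,140,5),.132).round(4))
print("door top", [onz(t,*T(*p,140,165,5),.168).round(4) for p in [(463,85),(712,285),(690,303),(465,115)]])
crop(t,270,195,320,245,10,"pics/c.png")
crop(t,300,210,460,330,5,"pics/c2.png")
```

```text
eye top onz [0.5542 0.1459 0.172 ] [0.5565 0.146  0.172 ] (array([0.55471311, 0.1467882 , 0.1699275 ]), [[-0.2, -0.1], [-0.3, 0.1]])
roof
[0.7219 0.2023 0.18  ]
[0.5301 0.1629 0.18  ]
[0.4953 0.3276 0.18  ]
[0.6911 0.3685 0.18  ]
0.1959 -168.38
0.1684 101.92
0.2001 11.79
0.169 -79.5
roof scene
[0.7259 0.2051 0.18  ]
[0.5324 0.1626 0.18  ]
[0.6906 0.3697 0.18  ]
pin head top
[ 0.5492 -0.0899  0.17  ]
[ 0.5418 -0.1144  0.17  ]
[ 0.51   -0.1005  0.17  ]
[ 0.5206 -0.0757  0.17  ]
[ 0.5303891  -0.09511216  0.17      ]
scene head
[ 0.5145 -0.1043  0.17  ]
[ 0.5256 -0.0782  0.17  ]
[ 0.5519 -0.0871  0.17  ]
[ 0.5411 -0.1145  0.17  ]
[ 0.53328637 -0.09602488  0.17      ]
rest plate
[ 0.5567 -0.0544  0.125 ]
[ 0.57   -0.1237  0.125 ]
[ 0.5052 -0.137   0.125 ]
[ 0.4891 -0.0626  0.125 ]
door eye scene [0.6312 0.0526 0.132 ]
door top [array([0.7127, 0.1893, 0.168 ]), array([0.6244, 0.0825, 0.168 ]), array([0.6169, 0.0917, 0.168 ]), array([0.6995, 0.1882, 0.168 ])]
```

View pics/c.png

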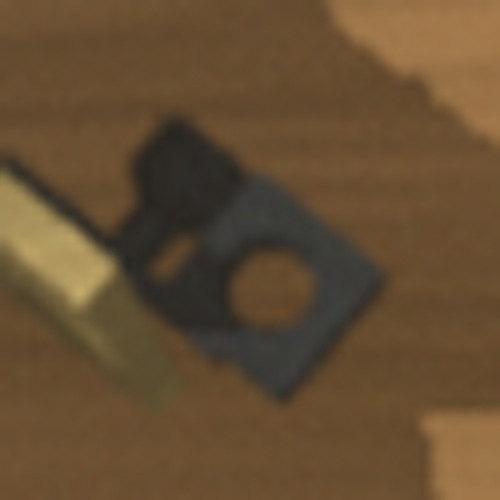

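Run:
```python
from h import *
from scipy.spatial.transform import Rotation as R
t=cam("top"); s=cam("scene")
for n,a,b in [("big",(315,285),(297,178)),("purple",(389,314),(222,194)),("white",(326,333),(269,179)),("orange",(412,227),(246,287)),("jar",(266,133),(447,281)),("whisk",(439,297),(183,258)),("doorEye",(296.8,223.4),(355.8,243.2))]:
    p,e=tri([(t,*a),(s,*b)]);print(n,p.round(3),e)
print("doorEye top", onz(t,296.8,223.4,.132).round(4))
st=manip.read_state(); print(R.from_quat(st["ee_rot"]).as_matrix().round(3), st["eef_pos"])
```

```text
big [0.488 0.011 0.223] [[0.7, 0.3], [0.7, -0.1]]
purple [ 0.431 -0.13   0.212] [[0.0, 0.0], [0.0, -0.0]]
white [ 0.394 -0.005  0.154] [[-0.7, -0.4], [-0.7, 0.1]]
orange [ 0.612 -0.189  0.153] [[-0.6, -0.3], [-0.8, 0.0]]
jar [0.821 0.118 0.165] [[0.3, 0.2], [0.4, -0.1]]
whisk [ 0.464 -0.247  0.129] [[-0.0, -0.0], [-0.0, -0.0]]
doorEye [0.628 0.055 0.126] [[-0.2, -0.1], [-0.3, 0.0]]
doorEye top [0.6266 0.0543 0.132 ]
[[-0.     0.906  0.423]
 [ 0.     0.423 -0.906]
 [-1.     0.    -0.   ]] [ 0.24322912 -0.52096342  0.20536323]
```

Request:
arm_command(targets=[[[-0.01,0.04,-0.02,0,0,0,0],[-0.01,0.05,-0.028,0,0,0,0],[-0.01,0.05,-0.028,0,0,0,0],[-0.01,0.05,-0.028,0,0,0,0],[-0.01,0.05,-0.028,0,0,0,0],[-0.01,0.05,-0.028,0,0,0,0],[-0.01,0.05,-0.028,0,0,0,0],[-0.01,0.05,-0.028,0,0,0,0],[-0.01,0.05,-0.028,0,0,0,0],[-0.01,0.05,-0.028,0,0,0,0],[0,0.05,-0.028,0,0,0,0],[0,0.05,-0.028,0,0,0,0]]], squeeze=20)

```text
time: 1.95
eef_pos: [0.6402, 0.0274, 0.3059]
ee_rot: [0.38, 0.596, -0.38, 0.597]
contact_force: [0.9, -0.9, 0.5]
width: 0.0009
```

Request:
arm_command(targets=[[[0,0,0,-0.168,0,0,0],[0,0,0,-0.168,0,0,0],[0,0,0,-0.168,0,0,0],[0,0,0,-0.168,0,0,0],[0,0,0,-0.168,0,0,0],[0,0,0,-0.168,0,0,0],[0,0,0,-0.168,0,0,0],[0,0,0,-0.168,0,0,0],[0,0,0,0,0,0,0],[0,0,0,0,0,0,0]]])

```text
time: 3.2
eef_pos: [0.6391, 0.0257, 0.3054]
ee_rot: [-0.073, 0.703, 0.073, 0.703]
contact_force: [0.4, 0.1, 0.9]
width: 0.0001
```

```bash
cat >> h.py <<'E'
from scipy.spatial.transform import Rotation as Rot
def st(goal=None):
    s=manip.read_state(); M=Rot.from_quat(s["ee_rot"]).as_matrix()
    print("t",round(s["time"],2),"tcp",s["eef_pos"].round(4),"xaxis",M[:,0].round(3),"zyaw",np.degrees(np.arctan2(M[1,2],M[0,2])).round(2),"F",s["contact_force"].round(1),"w",round(s["width"],4),"q",s["q"].round(2))
    if goal is not None: print("tool delta",(M.T@(np.array(goal)-s["eef_pos"])).round(4))
    return s,M
E
python3 -c "
from h import *
st([.704,.114,.3])"
```

```text
t 3.2 tcp [0.6391 0.0257 0.3054] xaxis [-0. -0. -1.] zyaw 11.89 F [0.4 0.1 0.9] w 0.0001 q [-0.09  0.29  1.23 -0.    1.62 -0.3 ]
tool delta [0.0054 0.073  0.0817]
```

Request:
arm_command(targets=[[[0,0.03,0.04,0,0,0,0],[0,0.043,0.042,0,0,0,0],[0.05,0,0,0,0,0,0],[0.05,0,0,0,0,0,0],[0.05,0,0,0,0,0,0],[0.035,0,0,0,0,0,0],[0,0,0,0,0,0,0],[0,0,0,0,0,0,0]]])

```text
time: 4.2
eef_pos: [0.7053, 0.1143, 0.1224]
ee_rot: [-0.074, 0.702, 0.074, 0.704]
contact_force: [-0.1, -1.2, 0.8]
width: 0.0004
```

```bash
python3 -c "
from h import *
st([.704,.114,.12])
st([.658,.1526,.12]); st([.644,.177,.12])
c=cam('top'); crop(c,140,140,340,290,4,'pics/d.png')"
```

```text
t 4.2 tcp [0.7053 0.1143 0.1224] xaxis [ 0.003  0.    -1.   ] zyaw 11.99 F [-0.1 -1.2  0.8] w 0.0004 q [ 0.04  0.56  1.23  0.    1.34 -0.17]
tool delta [ 0.0024 -0.     -0.0014]
t 4.2 tcp [0.7053 0.1143 0.1224] xaxis [ 0.003  0.    -1.   ] zyaw 11.99 F [-0.1 -1.2  0.8] w 0.0004 q [ 0.04  0.56  1.23  0.    1.34 -0.17]
tool delta [ 0.0023  0.0473 -0.0384]
t 4.2 tcp [0.7053 0.1143 0.1224] xaxis [ 0.003  0.    -1.   ] zyaw 11.99 F [-0.1 -1.2  0.8] w 0.0004 q [ 0.04  0.56  1.23  0.    1.34 -0.17]
tool delta [ 0.0022  0.0741 -0.047 ]
```

View pics/d.png

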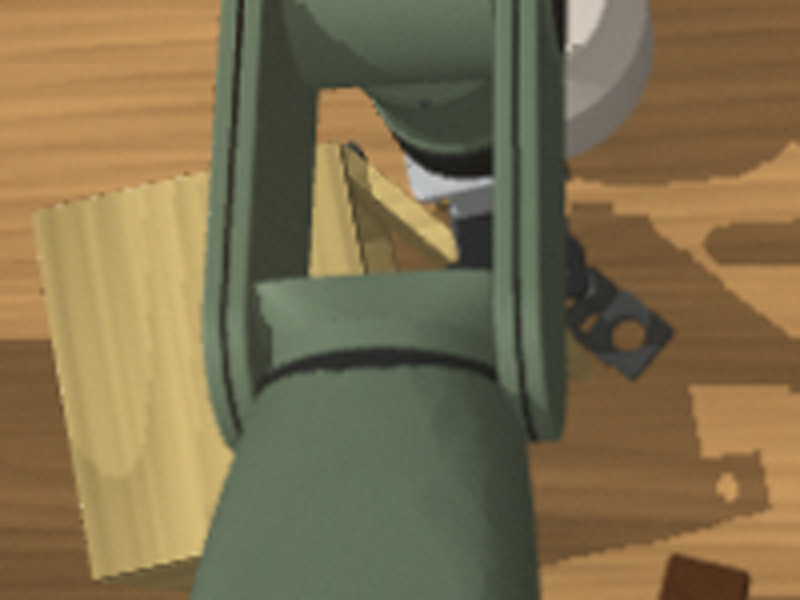

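The gripper sits in front of the door, with the eye's hole at crop (630,335). Next I'll push along the arc.

Request:
arm_command(targets=[[[0,0.012,-0.012,0,0,0,0],[0,0.012,-0.012,0,0,0,0],[0,0.012,-0.008,0,0,0,0],[0,0.011,-0.006,0,0,0,0],[0,0.01,-0.005,0,0,0,0],[0,0.008,-0.003,0,0,0,0],[0,0.004,-0.001,0,0,0,0],[0,0,0,0,0,0,0]]])

```text
time: 5.25
eef_pos: [0.6433, 0.1723, 0.1201]
ee_rot: [-0.074, 0.704, 0.074, 0.703]
contact_force: [-0.2, -0.0, -0.0]
width: 0.0008
```

```bash
python3 -c "
from h import *
st([.644,.177,.12])
c=cam('top'); crop(c,140,140,340,290,4,'pics/e.png')
c=cam('scene'); crop(c,340,140,500,290,5,'pics/e2.png')"
```

```text
t 5.25 tcp [0.6433 0.1723 0.1201] xaxis [-0.001  0.    -1.   ] zyaw 12.05 F [-0.2 -0.  -0. ] w 0.0008 q [ 0.13  0.47  1.38  0.    1.3  -0.08]
tool delta [0.0001 0.0044 0.0017]
```

View pics/e2.png

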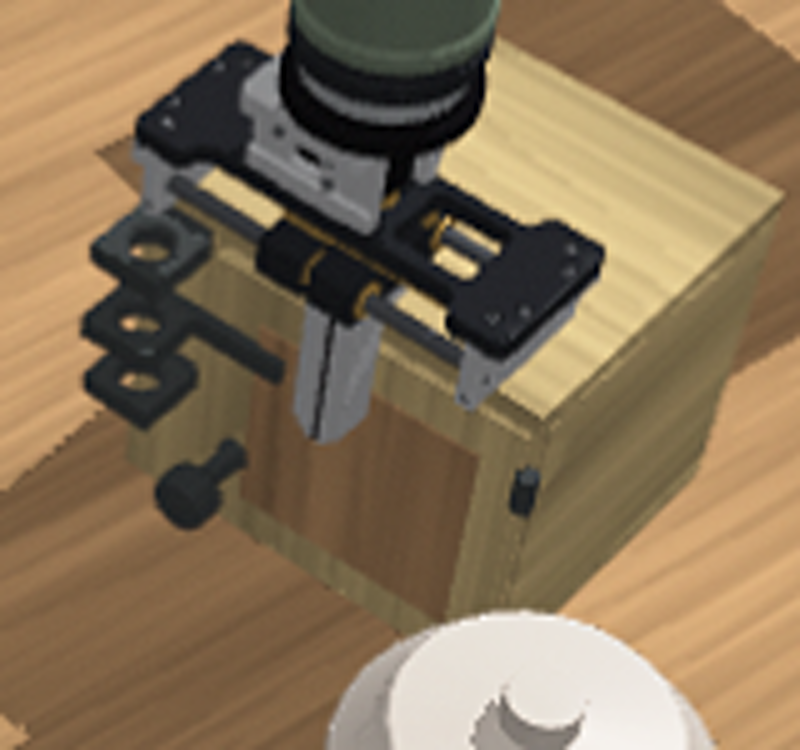

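The door is nearly shut: its eye, at crop (140,322), is slightly out of line with the other two at (153,243) and (140,378). I'll push on until contact force shows.

Request:
arm_command(targets=[[[0,0.003,0,0,0,0,0],[0,0.001,0,0,0,0,0],[0,0,0,0,0,0,0]]])

```text
time: 5.72
eef_pos: [0.6427, 0.1753, 0.1202]
ee_rot: [-0.074, 0.703, 0.074, 0.703]
contact_force: [-0.2, -2.1, -0.2]
width: 0.0004
```

Request:
arm_command(targets=[[[0,0.001,0,0,0,0,0],[0,0.001,0,0,0,0,0],[0,0,0,0,0,0,0]]])

```text
time: 6.1
eef_pos: [0.6428, 0.1752, 0.1202]
ee_rot: [-0.075, 0.703, 0.072, 0.703]
contact_force: [0.8, -7.3, -0.9]
width: 0.0003
```

Request:
arm_command(targets=[[[0,-0.01,0,0,0,0,0],[0,-0.03,0,0,0,0,0],[-0.06,-0.02,0,0,0,0,0],[-0.06,0,0,0,0,0,100],[-0.06,0,0,0,0,0,100],[-0.02,-0.02,-0.03,0,0,0,100],[0,-0.03,-0.04,0,0,0,100],[0,-0.04,-0.04,0,0,0,100],[0,0,0,0,0,0,100],[0,0,0,0,0,0,100]]])

```text
time: 7.35
eef_pos: [0.5666, 0.0089, 0.3202]
ee_rot: [-0.074, 0.703, 0.074, 0.704]
contact_force: [-0.4, 0.1, 0.2]
width: 0.067
```

```bash
python3 -c "
from h import *
st([.5318,-.0956,.32])
for n in ['wrist','top','scene']:
    c=cam(n); cv2.imwrite(f'pics/f_{n}.png',c['color'][:,:,::-1])"
```

```text
t 7.35 tcp [0.5666 0.0089 0.3202] xaxis [ 0.001  0.001 -1.   ] zyaw 12.02 F [-0.4  0.1  0.2] w 0.067 q [-0.14  0.12  1.4   0.    1.61 -0.35]
tool delta [ 0.     -0.095  -0.0558]
```

View pics/f_wrist.png

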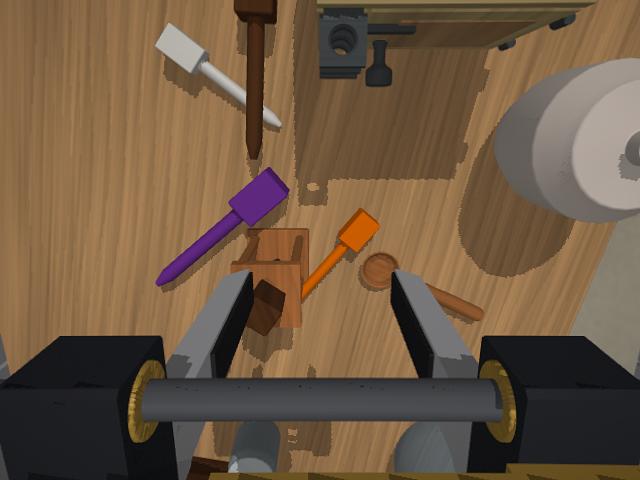

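View pics/f_scene.png

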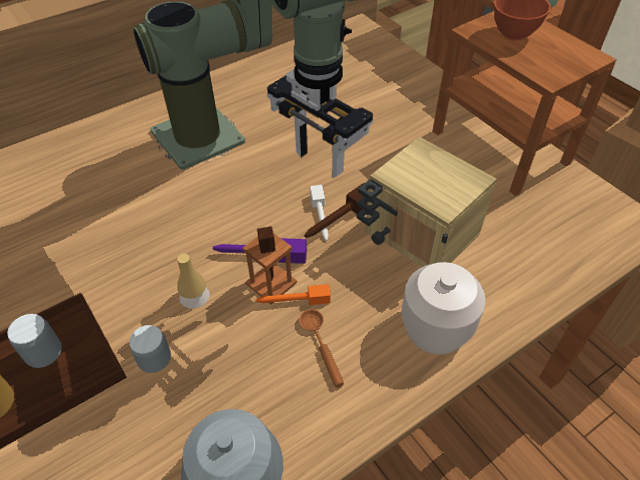

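Request:
arm_command(targets=[[[0,-0.035,-0.02,0,0,0,100],[0,-0.04,-0.02,0,0,0,100],[0,-0.02,-0.016,0,0,0,100],[0,0,0,0.148,0,0,100],[0,0,0,0.148,0,0,100],[0,0,0,0.148,0,0,100],[0,0,0,0.148,0,0,100],[0.04,0,0,0,0,0,100],[0.04,0,0,0,0,0,100],[0,0,0,0,0,0,100],[0,0,0,0,0,0,100]]])

```text
time: 8.88
eef_pos: [0.5324, -0.096, 0.2411]
ee_rot: [0.134, 0.694, -0.134, 0.695]
contact_force: [-0.5, -1.1, 0.4]
width: 0.094
```

```bash
python3 -c "
from h import *
st([.5318,-.0956,.32])
for n in ['wrist']:
    c=cam(n); cv2.imwrite(f'pics/g_{n}.png',c['color'][:,:,::-1])
print(proj(c,[.5318,-.0956,.17]),proj(c,[.5318,-.0956,.24]))
c=cam('top'); crop(c,300,210,460,330,5,'pics/g_t.png')
"
```

```text
t 8.88 tcp [ 0.5324 -0.096   0.2411] xaxis [ 0.002 -0.    -1.   ] zyaw -21.84 F [-0.5 -1.1  0.4] w 0.094 q [-0.34  0.11  1.58  0.    1.45  0.04]
tool delta [-0.0789  0.0002 -0.0005]
[320.42685681 245.75605159] [320.14759957 288.83860265]
```

View pics/g_wrist.png

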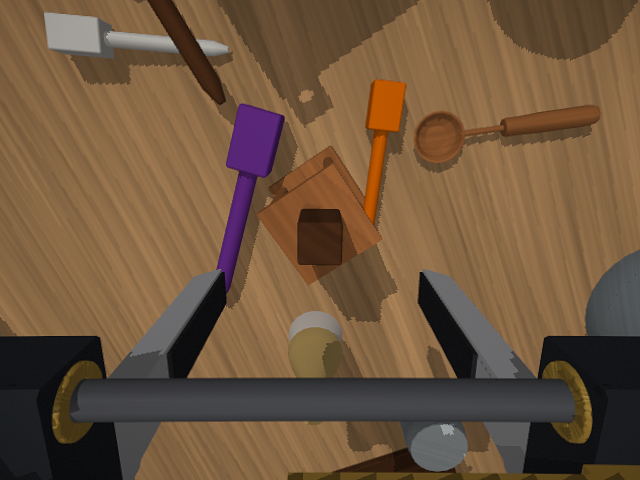

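```bash
python3 -c "
from h import *
s,M=st()
c=cam('wrist'); crop(c,280,190,360,280,7,'pics/g2.png')
for p in [(298,222),(342,222),(342,264),(298,264)]: 
    q=onz(c,*p,.17); print((M.T@(q-s['eef_pos'])).round(4))
"
```

```text
t 8.97 tcp [ 0.5328 -0.0964  0.2422] xaxis [ 0.004 -0.001 -1.   ] zyaw -21.86 F [ 0.4 -0.1 -0. ] w 0.094 q [-0.34  0.11  1.58  0.    1.45  0.04]
[ 0.0721  0.016  -0.0154]
[0.0722 0.016  0.0133]
[ 0.0722 -0.0131  0.0137]
[ 0.0721 -0.0131 -0.0159]
```

View pics/g2.png

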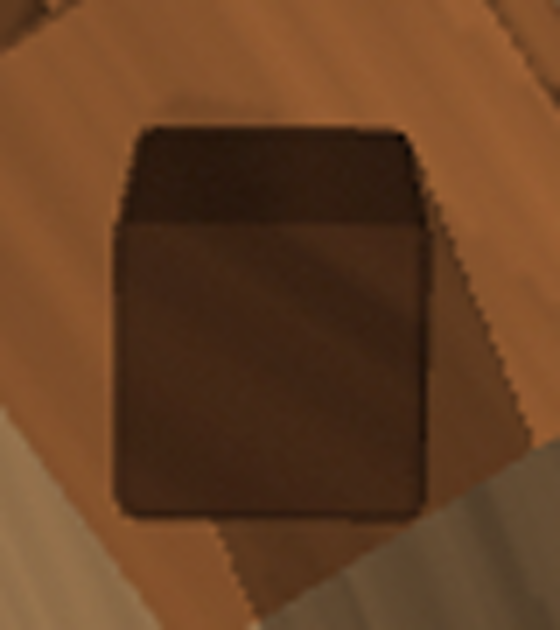

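Request:
arm_command(targets=[[[0.03,0.001,-0.001,0,0,0,100],[0.03,0,0,0,0,0,100],[0.03,0,0,0,0,0,100],[0.014,0,0,0,0,0,100],[0.005,0,0,0,0,0,100],[0,0,0,0,0,0,100],[0,0,0,0,0,0,100]]], squeeze=15)

```text
time: 9.9
eef_pos: [0.5316, -0.0952, 0.1321]
ee_rot: [0.134, 0.693, -0.134, 0.695]
contact_force: [-0.7, -0.1, 0.4]
width: 0.094
```

```bash
python3 -c "
from h import *
s,M=st()
c=cam('wrist');cv2.imwrite('pics/i.png',c['color'][:,:,::-1])
"
```

```text
t 9.9 tcp [ 0.5316 -0.0952  0.1321] xaxis [ 0.002 -0.001 -1.   ] zyaw -21.89 F [-0.7 -0.1  0.4] w 0.094 q [-0.34  0.2   1.7   0.    1.23  0.04]
```

View pics/i.png

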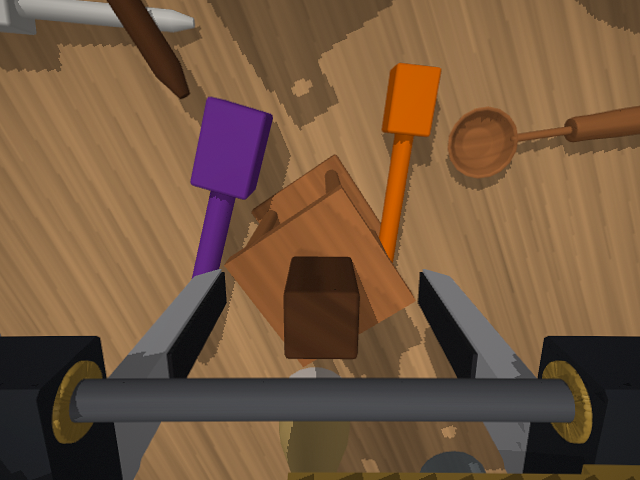

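The head (285–358, 257–358) sits between the fingers and square to them. Next I'll close.

Request:
arm_command(targets=[[[0,0,0,0,0,0,0],[0,0,0,0,0,0,0],[0,0,0,0,0,0,0],[0,0,0,0,0,0,0],[0,0,0,0,0,0,0],[0,0,0,0,0,0,0],[0,0,0,0,0,0,0],[0,0,0,0,0,0,0]]], squeeze=20)

```text
time: 10.95
eef_pos: [0.5306, -0.0949, 0.1307]
ee_rot: [0.134, 0.694, -0.134, 0.694]
contact_force: [1.2, -0.5, -1.1]
width: 0.0301
```

```bash
python3 -c "
from h import *
s,M=st()
"
```

```text
t 10.95 tcp [ 0.5306 -0.0949  0.1307] xaxis [ 0.  0. -1.] zyaw -21.89 F [ 1.2 -0.5 -1.1] w 0.0301 q [-0.34  0.21  1.71  0.    1.23  0.04]
```

Request:
arm_command(targets=[[[-0.01,0,0,0,0,0,0],[-0.02,0,0,0,0,0,0],[-0.03,0,0,0,0,0,0],[-0.03,0,0,0,0,0,0],[-0.03,0,0,0,0,0,0],[-0.03,0,0,0,0,0,0],[-0.03,0,0,0,0,0,0],[-0.02,0,0,0,0,0,0],[0,0,0,0,0,0,0],[0,0,0,0,0,0,0]]])

```text
time: 12.2
eef_pos: [0.53, -0.0947, 0.3299]
ee_rot: [0.134, 0.695, -0.134, 0.694]
contact_force: [-0.1, -0.4, -0.2]
width: 0.0304
```

Request:
arm_command(targets=[[[0,0,0,-0.118,0,0,0],[0,0,0,-0.118,0,0,0],[0,0,0,-0.118,0,0,0],[0,0,0,-0.118,0,0,0],[0,0,0,-0.118,0,0,0],[0,0,0,0,0,0,0],[0,0,0,0,0,0,0]]])

```text
time: 13.08
eef_pos: [0.5302, -0.0948, 0.3298]
ee_rot: [-0.073, 0.704, 0.073, 0.703]
contact_force: [0.1, -0.9, -0.8]
width: 0.0297
```

```bash
python3 -c "
from h import *
s,M=st([.5555,.146,.33])
for n in ['wrist','top','scene']:
    c=cam(n); cv2.imwrite(f'pics/j_{n}.png',c['color'][:,:,::-1])
"
```

```text
t 13.07 tcp [ 0.5302 -0.0948  0.3298] xaxis [-0.002  0.001 -1.   ] zyaw 11.82 F [ 0.1 -0.9 -0.8] w 0.0297 q [-0.34  0.06  1.45 -0.    1.63 -0.54]
tool delta [-1.000e-04  2.305e-01  7.410e-02]
```

View pics/j_scene.png

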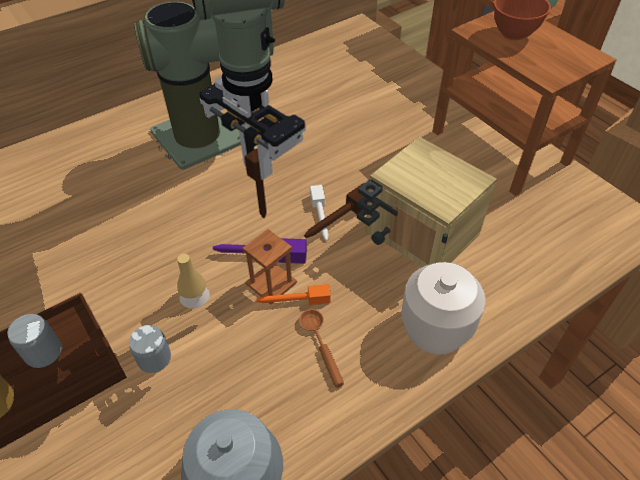

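View pics/j_wrist.png

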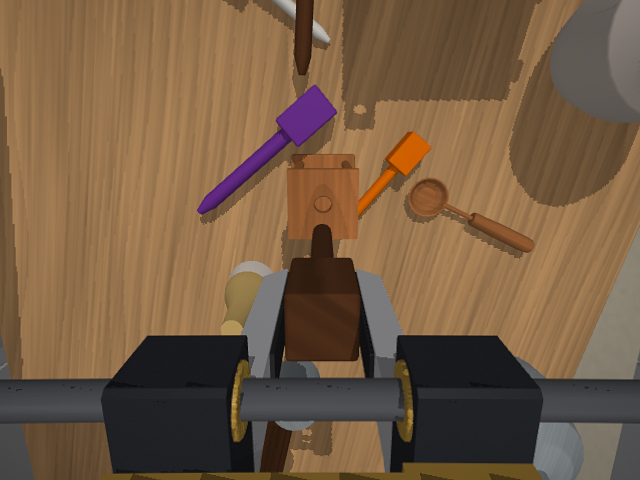

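View pics/j_top.png

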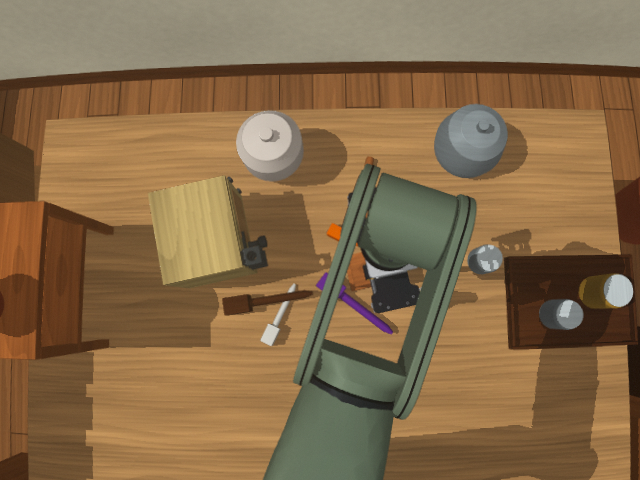

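Request:
arm_command(targets=[[[0,0.02,0.007,0,0,0,0],[0,0.03,0.01,0,0,0,0],[0,0.035,0.012,0,0,0,0],[0,0.035,0.012,0,0,0,0],[0,0.03,0.012,0,0,0,0],[0,0.02,0.011,0,0,0,0],[0,0.01,0.01,0,0,0,0],[0,0,0,0,0,0,0],[0,0,0,0,0,0,0],[0,0,0,0,0,0,0]]])

```text
time: 14.48
eef_pos: [0.5657, 0.0956, 0.3308]
ee_rot: [-0.073, 0.703, 0.073, 0.703]
contact_force: [-0.9, 0.4, -0.9]
width: 0.0298
```

```bash
python3 -c "
from h import *
s,M=st([.5555,.146,.33])
c=cam('wrist'); crop(c,240,60,400,180,5,'pics/k_w.png')
c=cam('scene'); crop(c,320,100,450,230,4,'pics/k_s.png')
"
```

```text
t 14.47 tcp [0.5657 0.0956 0.3308] xaxis [-0. -0. -1.] zyaw 11.84 F [-0.9  0.4 -0.9] w 0.0298 q [ 0.02  0.14  1.37 -0.    1.64 -0.19]
tool delta [0.0008 0.0514 0.0003]
```

View pics/k_w.png

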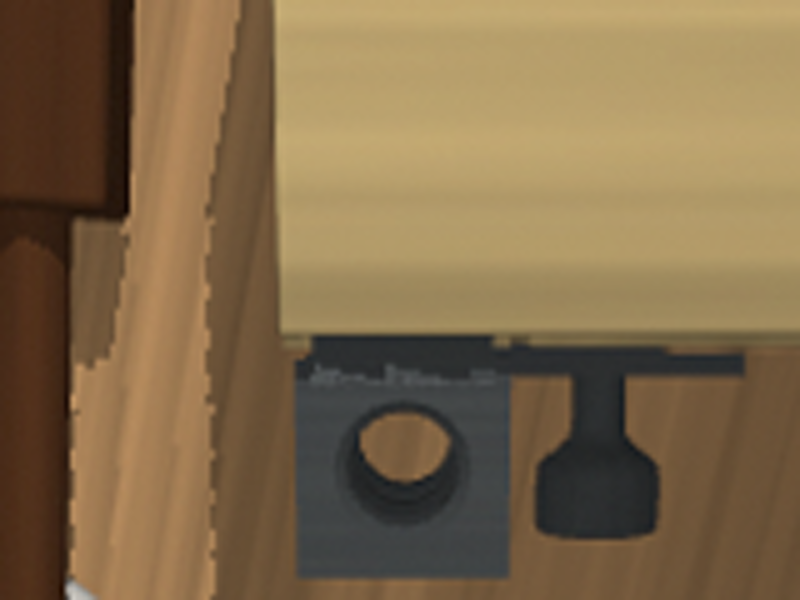

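View pics/k_s.png

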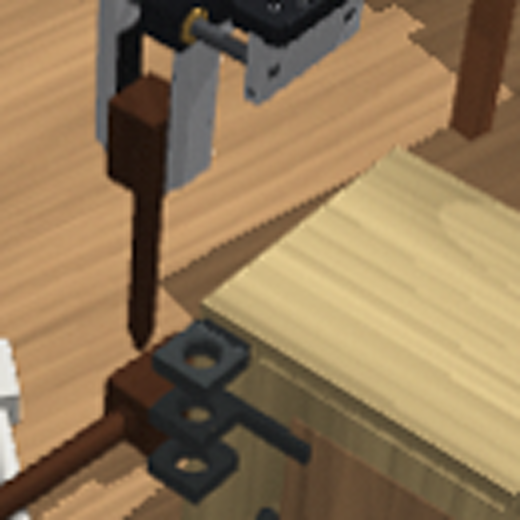

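```bash
python3 -c "
from h import *
s,M=st([.5555,.146,.33])
c=cam('wrist'); crop(c,270,200,370,300,6,'pics/l_w.png')
q=onz(c,320.1,152.4,.172); print('eye wrist',q.round(4),(M.T@(q-s['eef_pos'])).round(4))
tip=s['eef_pos']+M@[.1035,0,0]; print('tip pred',tip.round(4),proj(c,tip))
c=cam('scene');print(proj(c,tip), 'eye',proj(c,[.5555,.146,.172]),'observed eye',(202/4+320,357/4+100),'tip obs',(141/4+320,350/4+100))
"
```

```text
t 14.57 tcp [0.5657 0.0958 0.3308] xaxis [ 0. -0. -1.] zyaw 11.85 F [-0.1  0.7 -1.4] w 0.0297 q [ 0.02  0.14  1.37 -0.    1.64 -0.19]
tool delta [0.0008 0.0512 0.0003]
eye wrist [0.5542 0.1485 0.172 ] [ 0.1588  0.0539 -0.0005]
tip pred [0.5657 0.0958 0.2273] [320.55567904 232.31645928]
[355.05642506 181.39752551] eye [370.31659449 187.92614457] observed eye (370.5, 189.25) tip obs (355.25, 187.5)
```

View pics/l_w.png

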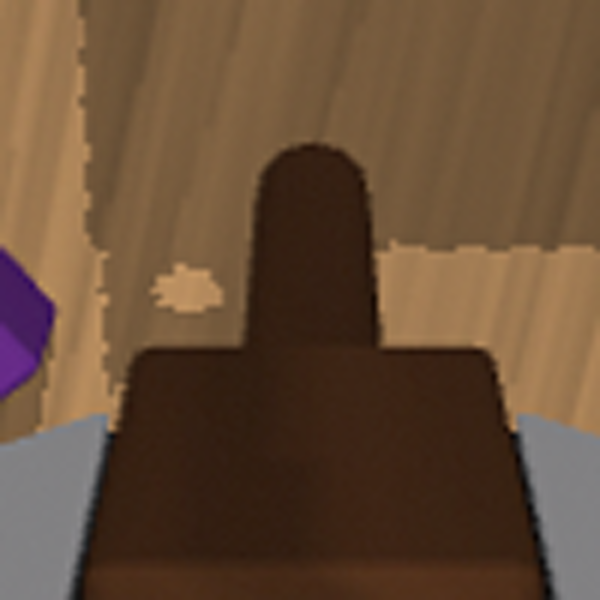

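```bash
python3 -c "
from h import *
s,M=st()
c=cam('scene'); p=s['eef_pos']
for d in [0.1035,.1135,.1235,0,-.0065,-.0515]: print(d,proj(c,p+M@[d,0,0]))
M0=c['view'];print(M0[:3,:3]@p+M0[:3,3])
crop(c,320,90,400,200,7,'pics/m.png')
"
```

```text
t 14.68 tcp [0.5658 0.0961 0.3309] xaxis [ 0. -0. -1.] zyaw 11.88 F [-0.7 -0.2 -0.8] w 0.0297 q [ 0.02  0.14  1.37 -0.    1.64 -0.19]
0.1035 [355.16135158 181.33883717]
0.1135 [354.95778083 184.97209081]
0.1235 [354.75703601 188.55760225]
0 [357.45059099 140.66807667]
-0.0065 [357.60652147 137.91009877]
-0.0515 [358.73056017 118.07438184]
[ 0.07201254 -0.17892302  1.086153  ]
```

View pics/m.png

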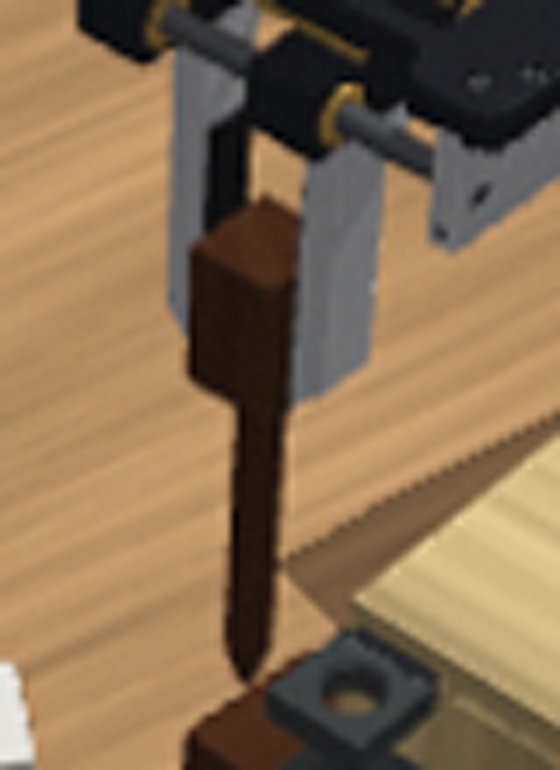

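```bash
python3 -c "
from h import *
s,M=st([.5555,.146,.33])
c=cam('wrist'); 
for d in [(.1165,0,0),(.1165,.003,0),(.1025,.007,0),(.1025,0,.007),(.1025,0,-.007)]: print(proj(c,s['eef_pos']+M@d))
c=cam('scene');print(proj(c,s['eef_pos']+M@[.1165,0,0]),proj(c,s['eef_pos']+M@[-.0385,0,0]))
"
```

```text
t 14.72 tcp [0.5658 0.0962 0.3308] xaxis [ 0. -0. -1.] zyaw 11.89 F [-0.8  0.3 -0.9] w 0.0296 q [ 0.02  0.14  1.37 -0.    1.64 -0.19]
tool delta [0.0008 0.0509 0.0002]
[320.62476409 227.79545053]
[320.62123137 224.02317369]
[320.56399597 223.48774225]
[330.078668   232.69825169]
[311.06731719 232.70098416]
[354.94744206 186.04405751] [358.4494916  123.93533806]
```

Request:
arm_command(targets=[[[0,0.015,0,0,0,0,0],[0,0.02,0,0,0,0,0],[0,0.012,0,0,0,0,0],[0,0.005,0,0,0,0,0],[0.015,0,0,0,0,0,0],[0.015,0,0,0,0,0,0],[0,0,0,0,0,0,0],[0,0,0,0,0,0,0],[0,0,0,0,0,0,0]]])

```text
time: 15.95
eef_pos: [0.5555, 0.1472, 0.3014]
ee_rot: [-0.073, 0.703, 0.073, 0.704]
contact_force: [0.2, -0.5, -1.4]
width: 0.0302
```

```bash
python3 -c "
from h import *
s,M=st([.5555,.146,.33])
c=cam('scene'); crop(c,340,140,420,220,8,'pics/n.png'); print(proj(c,s['eef_pos']+M@[.1165,0,0]))
c=cam('wrist'); crop(c,260,190,380,290,6,'pics/n_w.png');print(proj(c,s['eef_pos']+M@[.1165,0,0]))
c=cam('top'); crop(c,220,220,300,290,7,'pics/n_t.png')
"
```

```text
t 15.95 tcp [0.5555 0.1472 0.3014] xaxis [ 0.001  0.    -1.   ] zyaw 11.9 F [ 0.2 -0.5 -1.4] w 0.0302 q [ 0.11  0.15  1.41 -0.    1.58 -0.1 ]
tool delta [-0.0286 -0.0012 -0.0002]
[371.21466493 183.28916066]
[320.63810104 227.85378235]
```

View pics/n.png

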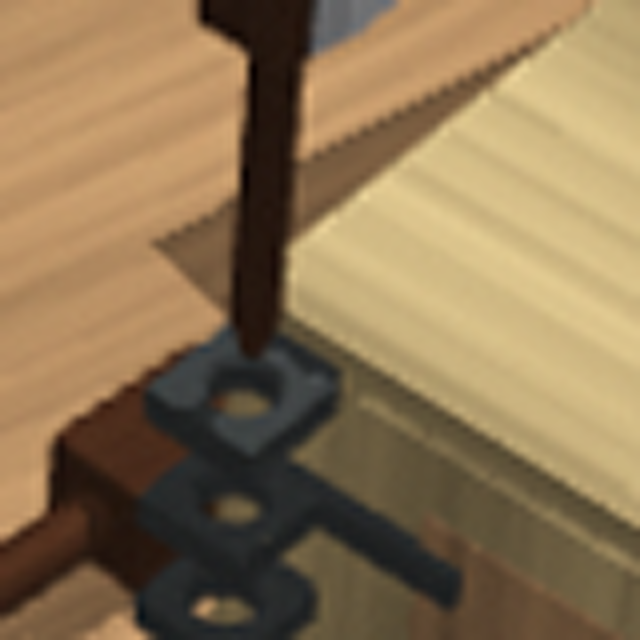

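View pics/n_w.png

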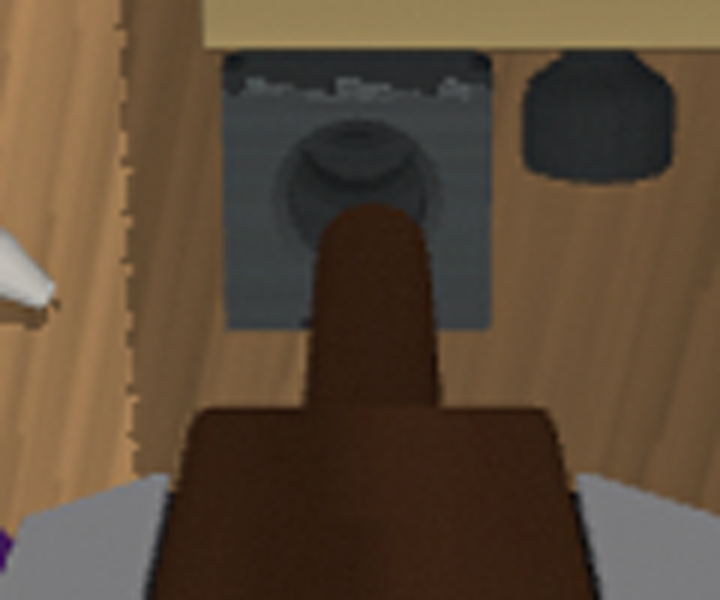

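```bash
python3 -c "
from h import *
s,M=st()
c=cam('wrist'); q=onz(c,319.4,220.8,.172); print((M.T@(q-s['eef_pos'])).round(4))
# tip: obs x
o=onz(c,321.6,227.8,.185);print('tip w',(M.T@(o-s['eef_pos'])).round(4))
c=cam('scene'); q=onz(c,370.2,188.2,.172); print((M.T@(q-s['eef_pos'])).round(4))
o=onz(c,371.7,182.9,.185);print('tip s',(M.T@(o-s['eef_pos'])).round(4))
"
```

```text
t 16.1 tcp [0.5554 0.1473 0.3013] xaxis [ 0.001  0.    -1.   ] zyaw 11.91 F [ 1.1 -0.  -0.9] w 0.0297 q [ 0.11  0.15  1.41  0.    1.58 -0.1 ]
[ 0.1293  0.0024 -0.001 ]
tip w [1.163e-01 1.000e-04 8.000e-04]
[ 0.1293 -0.0021  0.    ]
tip s [0.1163 0.0013 0.0002]
```

View pics/n_t.png

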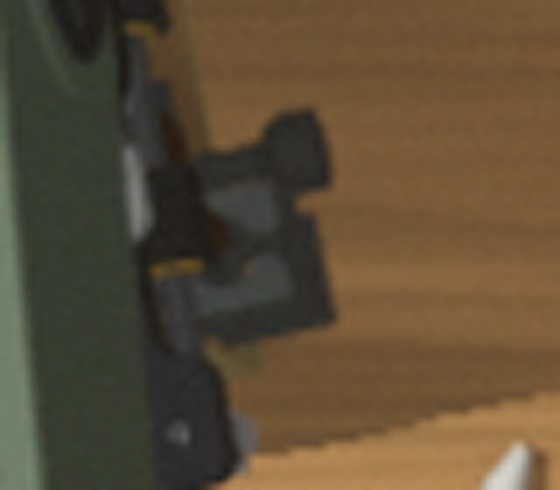

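Request:
arm_command(targets=[[[0,-0.0005,-0.0015,0,0,0,0],[0.004,0,0,0,0,0,0],[0.004,0,0,0,0,0,0],[0.004,0,0,0,0,0,0],[0.004,0,0,0,0,0,0],[0,0,0,0,0,0,0],[0,0,0,0,0,0,0]]])

```text
time: 17.08
eef_pos: [0.5538, 0.1466, 0.2848]
ee_rot: [-0.073, 0.703, 0.073, 0.703]
contact_force: [-0.6, -0.2, -0.8]
width: 0.0302
```

```bash
python3 -c "
from h import *
s,M=st()
c=cam('scene'); crop(c,340,140,420,220,8,'pics/o.png')
c=cam('wrist'); crop(c,260,190,380,290,6,'pics/o_w.png')
"
```

```text
t 17.07 tcp [0.5538 0.1466 0.2848] xaxis [ 0.  0. -1.] zyaw 11.92 F [-0.6 -0.2 -0.8] w 0.0302 q [ 0.11  0.15  1.44  0.    1.55 -0.1 ]
```

View pics/o.png

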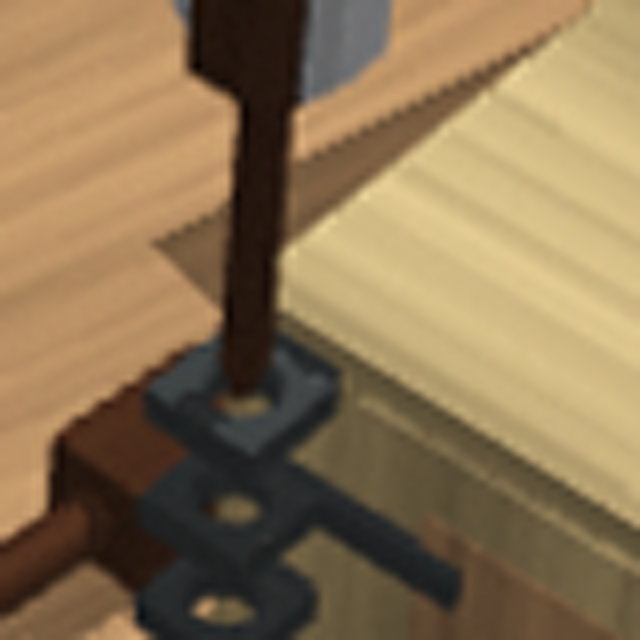

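View pics/o_w.png

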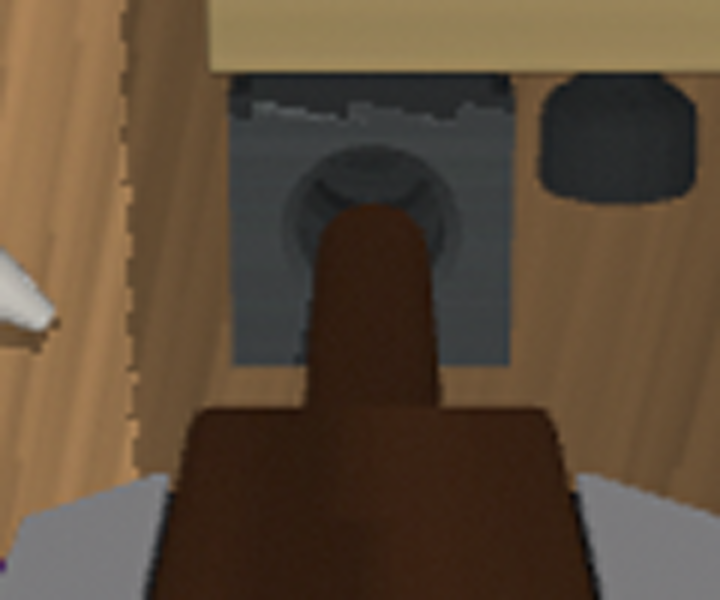

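Request:
arm_command(targets=[[[0.005,0,0,0,0,0,0],[0.005,0,0,0,0,0,0],[0.005,0,0,0,0,0,0],[0.005,0,0,0,0,0,0],[0,0,0,0,0,0,0],[0,0,0,0,0,0,0]]])

```text
time: 17.92
eef_pos: [0.5538, 0.1466, 0.2649]
ee_rot: [-0.073, 0.703, 0.073, 0.703]
contact_force: [-0.5, 0.4, -0.2]
width: 0.0301
```

```bash
python3 -c "
from h import *
s,M=st()
c=cam('scene'); crop(c,340,140,420,220,8,'pics/p.png')
c=cam('wrist'); crop(c,260,190,380,290,6,'pics/p_w.png')
"
```

```text
t 17.93 tcp [0.5538 0.1466 0.2649] xaxis [ 0.  0. -1.] zyaw 11.92 F [-0.5  0.4 -0.2] w 0.0301 q [ 0.11  0.16  1.47  0.    1.51 -0.1 ]
```

View pics/p.png

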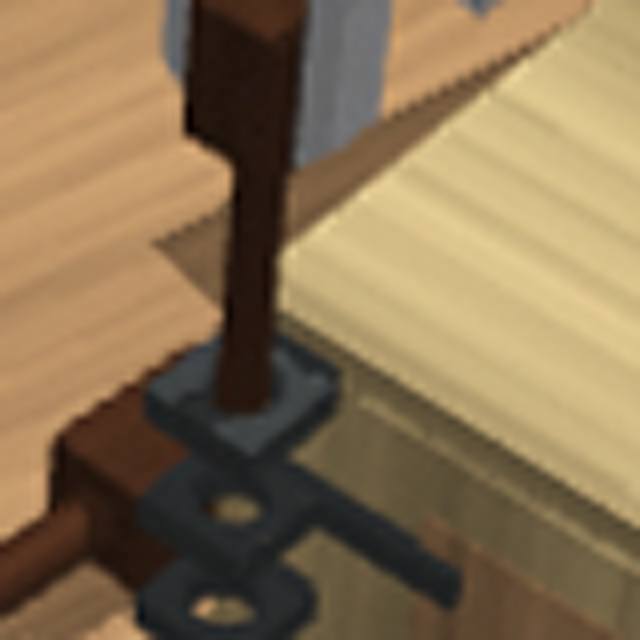

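View pics/p_w.png

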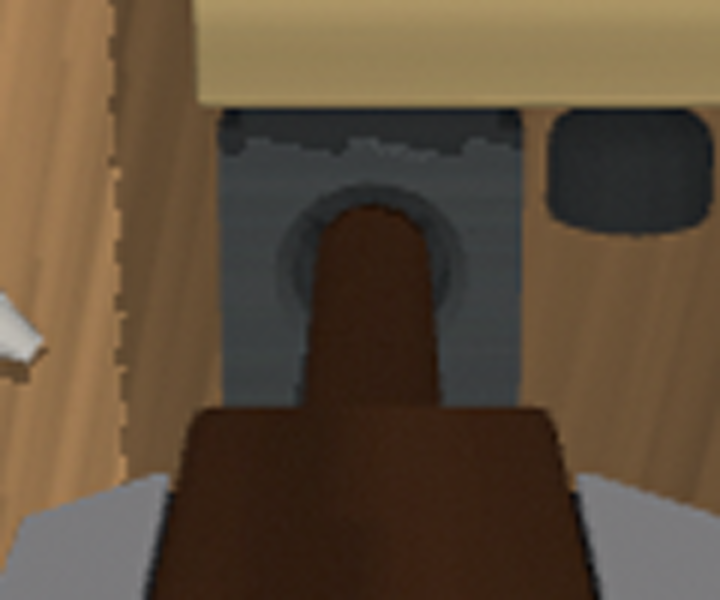

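The shank is through the top eye without contact force, centred at crop (243,390) in the scene view. Next I'll lower it toward the door eye.

Request:
arm_command(targets=[[[0.005,0,0,0,0,0,0],[0.005,0,0,0,0,0,0],[0.005,0,0,0,0,0,0],[0.005,0,0,0,0,0,0],[0,0,0,0,0,0,0]]])

```text
time: 18.65
eef_pos: [0.5533, 0.1465, 0.2439]
ee_rot: [-0.073, 0.704, 0.073, 0.703]
contact_force: [0.2, 0.3, -0.4]
width: 0.03
```

Request:
arm_command(targets=[[[0.005,0,0,0,0,0,0],[0.005,0,0,0,0,0,0],[0.005,0,0,0,0,0,0],[0.005,0,0,0,0,0,0],[0,0,0,0,0,0,0]]])

```text
time: 19.27
eef_pos: [0.5533, 0.1466, 0.224]
ee_rot: [-0.073, 0.704, 0.073, 0.703]
contact_force: [0.9, 0.3, -0.4]
width: 0.0301
```

```bash
python3 -c "
from h import *
s,M=st()
c=cam('scene'); crop(c,340,140,420,220,8,'pics/r.png')
c=cam('wrist'); crop(c,260,190,380,290,6,'pics/r_w.png')
"
```

```text
t 19.27 tcp [0.5533 0.1466 0.224 ] xaxis [-0.001 -0.    -1.   ] zyaw 11.92 F [ 0.9  0.3 -0.4] w 0.0301 q [ 0.11  0.19  1.52  0.    1.43 -0.1 ]
```

View pics/r.png

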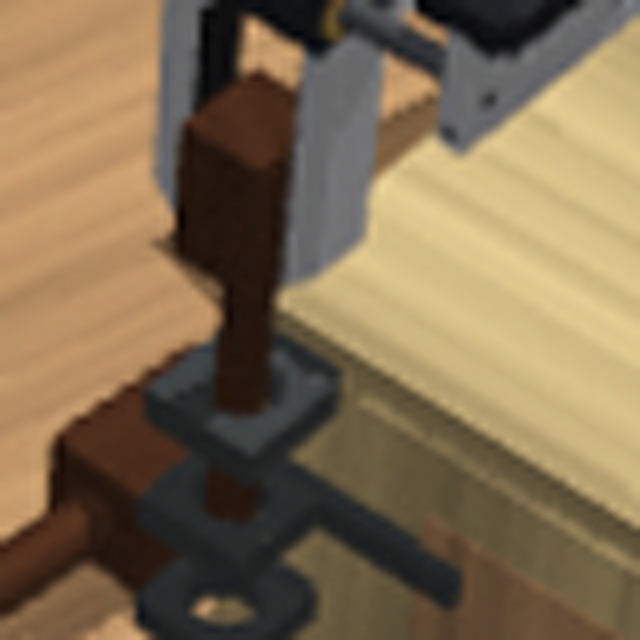

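View pics/r_w.png

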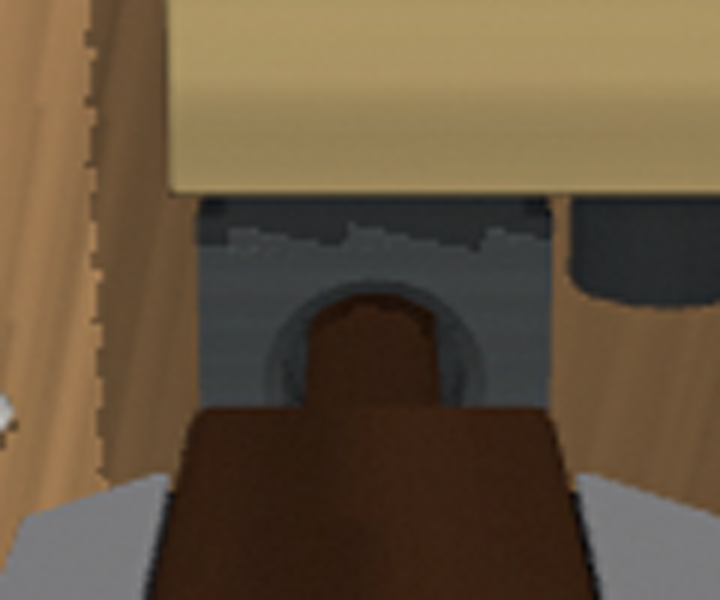

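Request:
arm_command(targets=[[[0.005,0,0,0,0,0,0],[0.005,0,0,0,0,0,0],[0.005,0,0,0,0,0,0],[0.005,0,0,0,0,0,0],[0,0,0,0,0,0,0]]])

```text
time: 20.0
eef_pos: [0.5532, 0.1466, 0.204]
ee_rot: [-0.073, 0.704, 0.073, 0.703]
contact_force: [-0.1, -0.1, -0.9]
width: 0.0299
```

Request:
arm_command(targets=[[[0.005,0,0,0,0,0,0],[0.005,0,0,0,0,0,0],[0.005,0,0,0,0,0,0],[0.004,0,0,0,0,0,0],[0,0,0,0,0,0,0],[0,0,0,0,0,0,0]]])

```text
time: 20.75
eef_pos: [0.5538, 0.1466, 0.1859]
ee_rot: [-0.073, 0.703, 0.073, 0.703]
contact_force: [0.7, -0.0, -0.6]
width: 0.0298
```

```bash
python3 -c "
from h import *
s,M=st()
c=cam('scene'); crop(c,340,140,420,220,8,'pics/s.png')
"
```

```text
t 20.75 tcp [0.5538 0.1466 0.1859] xaxis [ 0.  0. -1.] zyaw 11.92 F [ 0.7 -0.  -0.6] w 0.0298 q [ 0.11  0.22  1.57  0.    1.35 -0.1 ]
```

View pics/s.png

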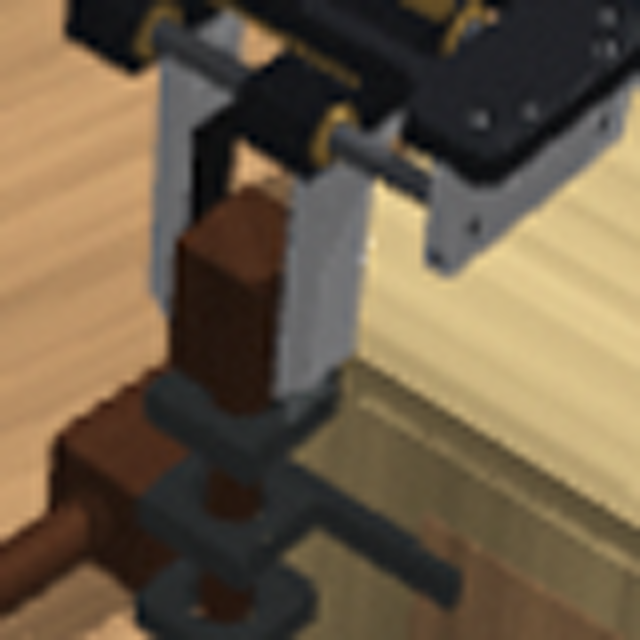

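The pin is through all three eyes with about 7 mm left. I'll lower it gently until the shoulder seats.

Request:
arm_command(targets=[[[0.002,0,0,0,0,0,0],[0.002,0,0,0,0,0,0],[0.001,0,0,0,0,0,0],[0,0,0,0,0,0,0],[0,0,0,0,0,0,0]]])

```text
time: 21.42
eef_pos: [0.5538, 0.1466, 0.1808]
ee_rot: [-0.073, 0.703, 0.073, 0.703]
contact_force: [0.3, 0.4, -0.3]
width: 0.0297
```

Request:
arm_command(targets=[[[0.001,0,0,0,0,0,0],[0.001,0,0,0,0,0,0],[0,0,0,0,0,0,0],[0,0,0,0,0,0,0]]])

```text
time: 21.92
eef_pos: [0.5537, 0.1466, 0.1787]
ee_rot: [-0.073, 0.703, 0.073, 0.703]
contact_force: [-0.3, -0.1, -0.5]
width: 0.0298
```

Request:
arm_command(targets=[[[0.0005,0,0,0,0,0,0],[0.0005,0,0,0,0,0,0],[0,0,0,0,0,0,0],[0,0,0,0,0,0,0]]])

```text
time: 22.42
eef_pos: [0.5537, 0.1466, 0.1778]
ee_rot: [-0.073, 0.703, 0.073, 0.703]
contact_force: [0.4, -0.8, -1.2]
width: 0.0298
```

Request:
arm_command(targets=[[[0.0005,0,0,0,0,0,0],[0.0005,0,0,0,0,0,0],[0,0,0,0,0,0,0],[0,0,0,0,0,0,0]]])

```text
time: 22.92
eef_pos: [0.5537, 0.1466, 0.1777]
ee_rot: [-0.073, 0.703, 0.073, 0.703]
contact_force: [-2.7, -0.4, 5.3]
width: 0.0301
```

```bash
python3 -c "
from h import *
s,M=st()
c=cam('scene'); crop(c,340,140,420,220,8,'pics/u.png')
"
```

```text
t 22.93 tcp [0.5537 0.1466 0.1777] xaxis [ 0. -0. -1.] zyaw 11.92 F [-2.7 -0.4  5.3] w 0.0301 q [ 0.11  0.23  1.58 -0.    1.34 -0.1 ]
```

View pics/u.png

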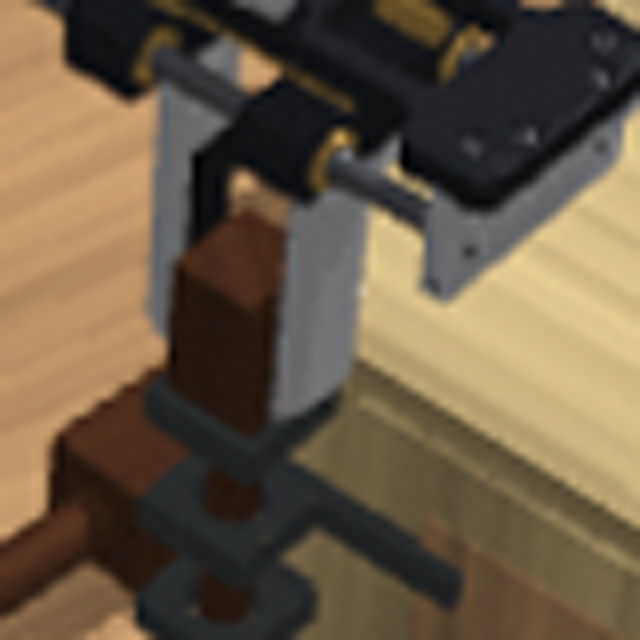

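Seated: the wrist reads +5.3 N upward at TCP z 0.1777, where I expected about 0.178. Next I'll release and rise.

Request:
arm_command(targets=[[[-0.0005,0,0,0,0,0,0],[0,0,0,0,0,0,40],[0,0,0,0,0,0,50],[0,0,0,0,0,0,60],[0,0,0,0,0,0,60],[0,0,0,0,0,0,60]]])

```text
time: 23.72
eef_pos: [0.5537, 0.1466, 0.1771]
ee_rot: [-0.073, 0.703, 0.073, 0.703]
contact_force: [0.2, -0.2, 0.2]
width: 0.0561
```

Request:
arm_command(targets=[[[-0.01,0,0,0,0,0,60],[-0.02,0,0,0,0,0,60],[-0.03,0,0,0,0,0,60],[-0.04,0,0,0,0,0,60],[-0.04,-0.02,0,0,0,0,60],[0,-0.06,0,0,0,0,60],[0,-0.06,0,0,0,0,60],[0,0,0,0,0,0,60],[0,0,0,0,0,0,60]]])

```text
time: 24.85
eef_pos: [0.5826, 0.0098, 0.3177]
ee_rot: [-0.073, 0.703, 0.073, 0.703]
contact_force: [-0.3, 0.7, -1.7]
width: 0.0563
```

```bash
python3 -c "
from h import *
s,M=st()
c=cam('scene'); crop(c,340,140,420,220,8,'pics/v.png'); cv2.imwrite('pics/v_full.png',c['color'][:,:,::-1])
c=cam('wrist'); crop(c,240,0,400,120,5,'pics/v_w.png')
c=cam('top'); crop(c,140,165,300,290,5,'pics/v_t.png')
"
```

```text
t 24.85 tcp [0.5826 0.0098 0.3177] xaxis [ 0.     0.001 -1.   ] zyaw 11.88 F [-0.3  0.7 -1.7] w 0.0563 q [-0.13  0.16  1.37  0.    1.61 -0.34]
```

View pics/v.png

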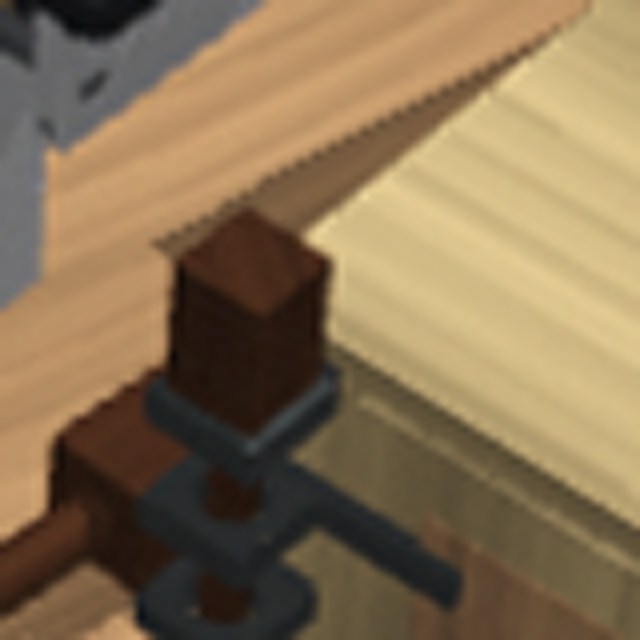

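View pics/v_full.png

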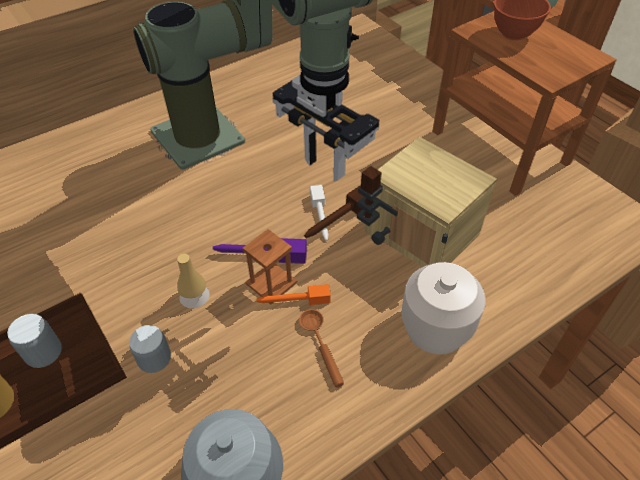

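View pics/v_w.png

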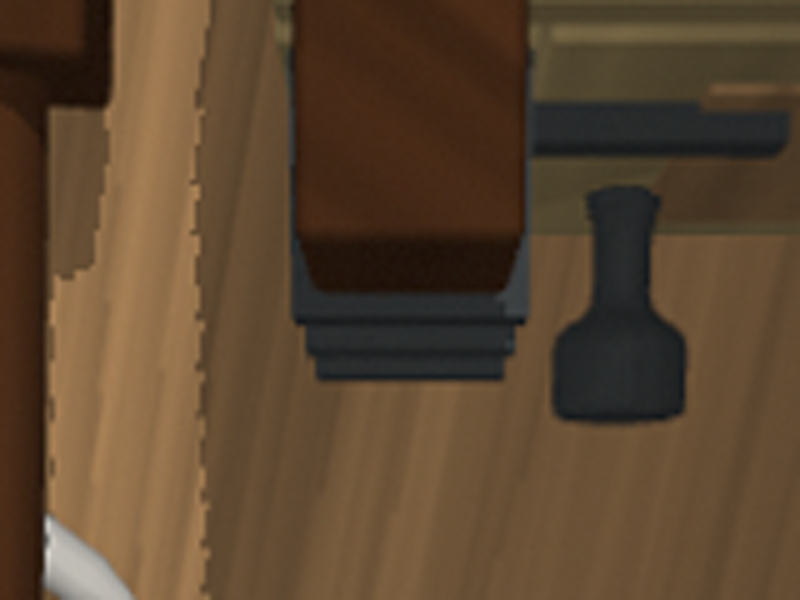

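View pics/v_t.png

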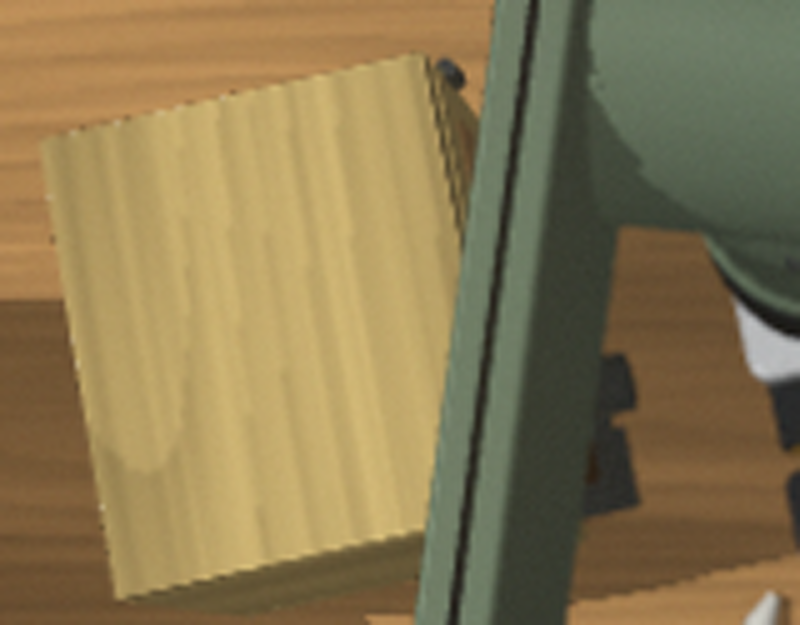

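The pin's head (crop 170–330, 210–435) sits flush on the top eye. Its shank shows through both lower eyes, all three lugs are stacked in line, and the gripper is clear. The caddy, whisk and scoop are where they started. I'm handing in.

```bash
python3 -c "
from cell import manip
print(manip.finish_job())"
```

```text
the job is handed in; nothing more can be done
None
```

The door is shut, and the pin is threaded through all three eyes with its head seated on the top eye and released. I handed the job in at about 25 s of the 72 s allowed; no verdict came back.

- **Door:** I pushed it shut against its hard stop, where the force rose to about 7 N with no further travel. The wrist picture afterwards showed the three eyes in line.
- **Pin:** I took the smaller dark pin from the rest and lowered it in short steps with no notable side force. The shoulder seated with about 5 N of upward force, at the expected height.
- **Last pictures:** The head is flush and upright on the top eye, and the shank shows in both lower eyes. The gripper is clear, and the caddy, whisk and scoop stand where they were. I could not see the bowls inside the shut cupboard to check them.

**Disagreements:**
- The scene and wrist cameras differed by 2–5 mm on the eye's position in depth, so I went between them and checked on the way down.
- The four look-alike pins toppled onto the table early in the run. I did not touch them; they had been standing on their tips.

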